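# Clear the page and turn the binder's divider over

## Task

The stiff divider of the open ring binder stands half raised over one side, and a glasses case lies on the bare page of the other side. Pushing with the fingertips, move the glasses case off the binder so that it lies flat on the desk, then push the divider gently over the spine and press it down until it lies flat on the page that you cleared. Pick nothing up, leave the binder where it lies and do not disturb the other things on the desk.

Things in the scene. Friction and masses are not known exactly. Their poses are not given: they have to be found in the camera images.
- binder: Open A5 ring binder with black covers, loose on the desk, 1.2 kg, 225 mm along the spine, 344 mm across (covers reach 172 mm either side). Origin on the desk under the middle of the spine; x along the spine, z up, +y across the bare page with the glasses case; the divider starts on the -y side. Bare page: y 17 to 159 mm, top 8 mm above the desk. Paper block on -y: mirrored, top 17 mm.
- divider (a joint): Angle of the divider, a stiff grey plastic leaf 3 mm thick, 205 mm along the spine, hinge line to free edge 150 mm, 0.1 kg. 0: flat on the -y paper block; 1.57: upright; 3.2: its stop, flat on the +y bare page. Its stiff hinge (0.13 N m of friction) keeps it at any angle where it is left, so it must be pushed all the way; about 2 N at the free edge moves it.
- divider_edge (a point): Middle of the divider's free edge, half-way through its thickness, 150 mm from the hinge line; moves with the leaf. A tab 45 mm wide, centred 60 mm to the binder's -x side of here, stands out 13 mm from the edge.
- divider_hinge (a point): Middle of the divider's hinge line, which runs along the binder's x axis, 19.5 mm above the desk over the middle of the spine; fixed to the binder, with the binder's axes. Steel rings arch here to 30 mm above the desk, within 15 mm of the line.
- case_center (a point): Centre of the brown hard glasses case, a rounded block 150 mm (its x axis) by 58 mm (its y axis) by 36 mm high (z), loose, about 0.12 kg; it lies flat on the bare page, long side roughly along the spine. The centre is 18 mm above whatever the case lies on flat.
- mug: White mug (bystander), 82 mm across, 95 mm high; origin under its centre.
- pencup: Dark metal pen cup with pens (bystander), 76 mm across, pens to 160 mm high; origin under its centre.
- notes: Block of yellow notes (bystander), 76 x 76 x 30 mm; origin under its centre.
- stapler: Stapler (bystander), 135 mm long along its x axis, 36 mm wide, 47 mm high; origin under its centre.
- tape: Tape dispenser (bystander), 140 mm long along its x axis, 55 mm wide, 76 mm high; origin under its centre.
- remote: White remote control (bystander), 160 mm long along its x axis, 45 mm wide, 18 mm high; origin under its centre.
- case: The same glasses case; origin under its centre, same axes.
Not all that is in view belongs to the job. Leave any purple or yellow look-alike of the case alone.

How it is judged:
By the outcome, as a careful person would: the job done as asked, in the order asked, and still so for the second after the job is handed in, with the robot touching nothing.
It also fails if it takes over 64 s, if anything falls off the work surface, if the arm or the gripper's body presses on something with over 40 N, if the wrist force passes 120 N, or if a joint passes its speed limit or range.

## Robot

A 7-joint arm with a two-finger parallel gripper is mounted at the origin on the work surface. World frame = base frame: x ahead of the robot, y to its left, z up, the work surface at z = 0. Lengths are in mm, angles in rad, forces in N, time in s.
With the tool pointing down it reaches from about 400 to 850 mm from the base axis. Payload 10.4 kg.
Tool frame: the origin (TCP) lies midway between the tips of the shut fingers; the grasp point (between the pads) lies 19 mm behind it (tcp_to_grasp is the distance from the TCP to the grasp point, in mm); z points along the fingers, y is the line along which they close (so a half turn about z gives the same grasp; the last joint's range is limited). The gripper opens to 85 mm and grips with 20 to 120 N. Pads are 22 mm wide; open, the fingers measure 114 mm over their backs; the gripper's body (76 mm by 85 mm) begins 54 mm behind the grasp point. The pads swing forward as they close: fully open they stand 13 mm farther back than shut.
Start: joints at [-0.023, 0.332, -0.065, 1.46, 0.022, 1.35, -0.088], TCP at [625.023, 0.019, 207.738] pointing down, gripper open.
Joint ranges: [-2.6, 2.6], [-0.5, 2.12], [-1.47, 1.34], [0.16, 2.42], [-1.27, 4.41], [0.06, 2.06], [-2.6, 2.6]. Speed limits (rad/s): [2.22, 2.22, 2.79, 2.79, 3.14, 3.14, 3.14].

## Interface

Orientations are given as [roll, pitch, yaw] about the fixed x, y, z axes, in that order (R = Rz(yaw) Ry(pitch) Rx(roll)).
In Python, from rig import observe, read_camera, camera_info, hand_in, tcp_to_grasp gives the robot as it stands.
- The arm moves only by the tool arm_command, never from a script. Its argument "series" is one flat list of numbers, 7 for each row, row after row: the opening, from 0 (shut) to 1 (fully open), then the shift along the tool's x, y, z in m, then the turn, a rotation vector about the tool's x, y, z in rad. In form: [claw, tx, ty, tz, wx, wy, wz, claw, tx, ty, tz, wx, wy, wz, ...]. A call has 1 to 12 rows; each row shifts and turns the commanded pose from where the row before left it, along the tool's axes as they then stand; what a row does not reach is not made up. A row lasts 1/12 s, in which the tool goes at most 41.7 mm and 7.16 degrees, less where a joint would pass 70% of its speed; a pose out of reach is approached as far as the arm can. A call is refused whole if a number of a shift passes 0.0417 or a number of a turn 0.125, either way. A call with a gripper value outside its range is refused whole. The fingers move at their own pace and stop on an object; "newtons" is the grip in N (left out, the last holds). Time passes only in rows, so rows that do not move let the fingers close. It gives the time, the measured TCP pose, the force, the opening and the grip force at its end, in the units of the state.
- observe(): the state, without advancing time (a new reading comes with each control period).
- read_camera(name): name is "scene" or "side" or "wrist"; returns the picture (400x640x3 uint8, red, green, blue); there is no depth.
- camera_info(name): a dict with "fx", "fy", "cx", "cy" (pixels), "k1" (the pictures are not rectified: a ray, as slopes to the right and down, at radius r is drawn at 1 + k1 r^2 times it, then the intrinsics apply), "R" (3x3) and "t" (3): a world point X has camera coordinates R X + t; the wrist camera has in their place "T_tool_cam" (4x4, takes a point from camera to tool coordinates, whose origin is the TCP and whose axes are the flange's). Camera axes: x right, y down, z forward; pixel columns grow to the right and rows downward; lengths in mm; the calibration is good to about 2 mm. A picture is of the moment at which its call begins: read the wrist's pose just before it. camera_info takes no time and is no camera call.
- hand_in(): hands the job in; it is judged then, once.
The state is a dict: "clock": time; "joints": joint angles; "qd": joint speeds; "effort": joint torques, N m; "eef_pos": TCP position; "orientation": TCP orientation; "contact_force": force on the tool from outside, world axes, zero at the start; "wrist_torque": the same for the moment, N m; "finger_gap": finger opening in mm; "grasp_force": force on a finger pad.
Only numpy, scipy, OpenCV 4.12 (cv2) and the standard library are available. Lean on these libraries where they do the work, as an engineer would, in place of code of your own. Each camera call takes 0.05 s, during which the arm holds its last target. There are 200 camera calls.

## Working session

There is one attempt and no reset: what is moved stays moved. The work goes in short steps, Python scripts to look and compute and a tool call to move; the robot and the scene stay as the last step left them, time stands still between calls to the robot, and variables do not carry over. Pictures are saved under pics/ and viewed, at most 10 in all, crops included, and the job is handed in when it is done.

Besides the shell and the picture viewer there is one more tool, called after ">>>" by a JSON object that holds its "method" and its "body". arm_command: Moves the arm, as the interface text tells. Its arguments: {"type":"object","properties":{"series":{"type":"array","items":{"type":"number"}},"newtons":{"type":"number"}},"required":["series"]}

```bash
mkdir -p pics; python3 - <<'E'
from rig import *
import cv2,numpy as np
for n in("scene","side"):
    cv2.imwrite(f"pics/{n}0.png",read_camera(n)[:,:,::-1])
    c=camera_info(n);print(n,{k:np.round(v,3).tolist() for k,v in c.items()})
print(observe())
E
```

```text
scene {'fx': 495.891, 'fy': 495.891, 'cx': 325.531, 'cy': 207.637, 'k1': -0.06, 'R': [[0.601, 0.799, -0.009], [0.618, -0.472, -0.629], [-0.507, 0.372, -0.777]], 't': [-323.086, -339.43, 1827.997]}
side {'fx': 446.66, 'fy': 446.66, 'cx': 321.66, 'cy': 202.085, 'k1': 0.033, 'R': [[-0.811, -0.585, -0.002], [-0.36, 0.502, -0.786], [0.461, -0.637, -0.618]], 't': [444.114, 257.233, 1202.893]}
{'clock': 0.1, 'joints': array([-0.02257656,  0.33282812, -0.06469215,  1.46088121,  0.02158816,
        1.34988385, -0.08847675]), 'qd': array([ 0.00180476, -0.0021563 ,  0.00064468, -0.00248517,  0.0019677 ,
       -0.00107264,  0.00045254]), 'effort': array([ 9.25707973e-04, -6.26745987e+01,  4.87730233e-02, -3.92438293e+01,
        1.62844139e-02,  6.89412060e-03, -5.92459219e-05]), 'eef_pos': array([ 6.24626831e+02, -1.98889136e-02,  2.06971938e+02]), 'orientation': array([-3.14028791e+00,  4.98712214e-05,  1.57080586e+00]), 'contact_force': array([ 0.05128872,  0.57405808, -0.13319507]), 'wrist_torque': array([ 0.00928959, -0.08202555, -0.05558044]), 'grasp_force': 0.0, 'finger_gap': 85.53566397391462}
```

View pics/scene0.png

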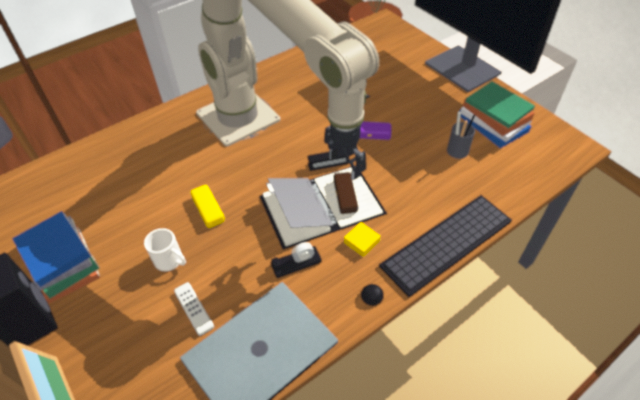

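View pics/side0.png

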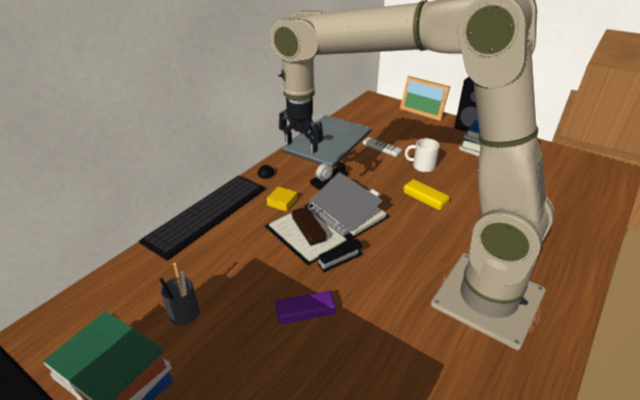

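The brown case sits at (345,192) in scene and (308,226) in side. The purple look-alike is at (375,130) in scene and (305,306) in side, and the yellow one at (207,205) in scene and (426,194) in side. Only the brown one lies on the bare page, so it is the target. Next I'll confirm in enlarged crops.

```bash
python3 - <<'E'
import cv2
for n,(x,y) in {"scene":(245,140),"side":(255,165)}.items():
    im=cv2.imread(f"pics/{n}0.png")[y:y+120,x:x+160]
    im=cv2.resize(im,(800,600),interpolation=cv2.INTER_CUBIC)
    for k in range(0,160,20):
        cv2.putText(im,str(x+k),(k*5,10),0,.4,(0,0,255),1);cv2.line(im,(k*5,12),(k*5,20),(0,0,255),1)
        if k<120: cv2.putText(im,str(y+k),(0,k*5+4),0,.4,(0,0,255),1);cv2.line(im,(26,k*5),(34,k*5),(0,0,255),1)
    cv2.imwrite(f"pics/{n}0c.png",im)
E
```

```text
(no output)
```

View pics/scene0c.png

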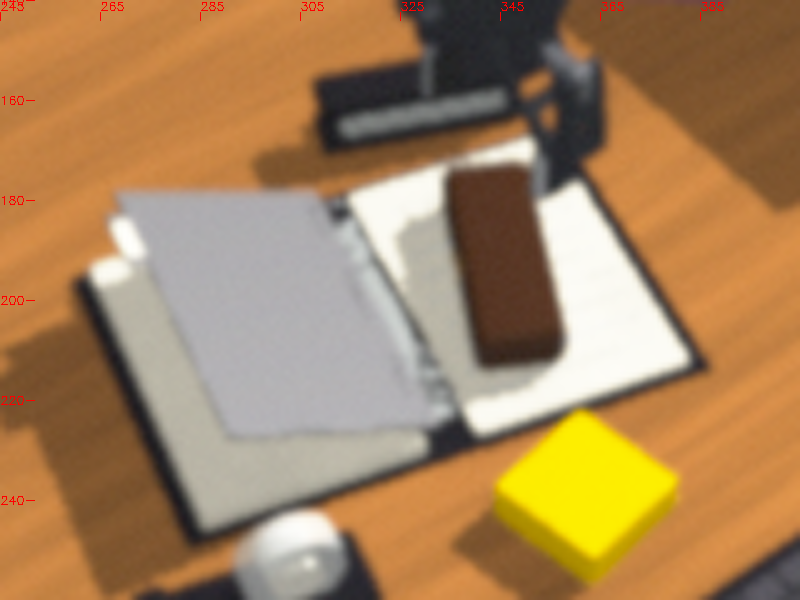

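View pics/side0c.png

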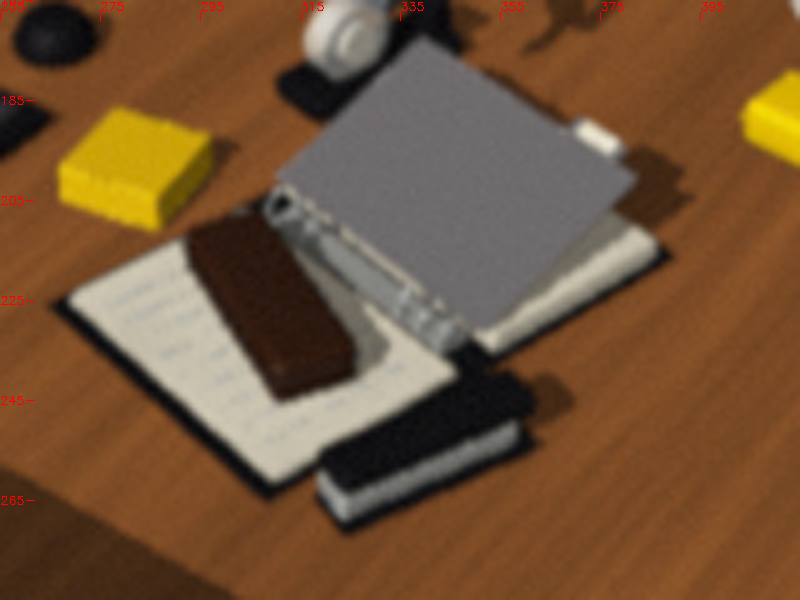

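The crops confirm the brown case on the bare page, with its top corners at about (335,175), (351,174), (357,208) and (341,210) in scene. The grey divider leans over the −y side with the tab at (270,187). The stapler and the notes are just outside the two ends of the spine. Now I'll turn these into positions.

```bash
cat > h.py <<'E'
import numpy as np,cv2
from rig import camera_info,observe,read_camera
def ray(n,p):
    c=camera_info(n);K=np.array([[c["fx"],0,c["cx"]],[0,c["fy"],c["cy"]],[0,0,1.]])
    u=cv2.undistortPoints(np.array([[p]],float),K,np.array([c["k1"],0,0,0.]))[0,0]
    R=np.array(c["R"]);t=np.array(c["t"]);d=R.T@np.array([u[0],u[1],1]);return -R.T@t,d/np.linalg.norm(d)
def onz(n,p,z):
    o,d=ray(n,p);return o+d*(z-o[2])/d[2]
def tri(p,q):
    o,d=ray("scene",p);e,f=ray("side",q)
    s=np.linalg.lstsq(np.stack([d,-f],1),e-o,rcond=None)[0];a=o+d*s[0];b=e+f*s[1];return (a+b)/2,np.linalg.norm(a-b)
def proj(n,X):
    c=camera_info(n);K=np.array([[c["fx"],0,c["cx"]],[0,c["fy"],c["cy"]],[0,0,1.]])
    return cv2.projectPoints(np.array(X,float).reshape(-1,1,3),cv2.Rodrigues(np.array(c["R"]))[0],np.array(c["t"],float),K,np.array([c["k1"],0,0,0.]))[0][:,0]
E
python3 - <<'E'
from h import *
np.set_printoptions(precision=0,suppress=True)
S=lambda x,y:(245+x/5,140+y/5)
D=lambda x,y:(255+x/5,165+y/5)
print("binder scene",[onz("scene",S(*p),3) for p in((80,285),(197,543),(708,367),(575,165))])
print("binder side",[onz("side",D(*p),3) for p in((55,305),(270,497),(670,258))])
print("case scene",[onz("scene",S(*p),44) for p in((450,175),(530,168),(560,340),(480,352))])
print("case side",[onz("side",D(*p),44) for p in((190,232),(255,212),(355,345),(278,385))])
print("edge", tri(S(118,192),D(637,180)),tri(S(232,437),D(425,38)))
print("tab", tri(S(112,220),D(622,150)))
print("notes",[onz("scene",S(*p),30) for p in((582,410),(678,487),(596,555),(497,487))],[onz("side",D(*p),30) for p in((118,108),(212,135),(158,190),(60,170))])
print("stapler side top",[onz("side",D(*p),47) for p in((320,460),(500,370),(530,400),(350,490))],"base",[onz("side",D(*p),0) for p in((345,533),(535,440))])
print("tape side",onz("side",(335,172),38),onz("scene",(297,258),38))
print("purple",onz("scene",(375,130),36),onz("side",(305,306),36))
print("reach edge",onz("scene",(386,213),0))
E
```

```text
binder scene [array([ 388., -144.,    3.]), array([ 597., -195.,    3.]), array([680., 129.,   3.]), array([498., 172.,   3.])]
binder side [array([674., 129.,   3.]), array([461., 183.,   3.]), array([ 378., -142.,    3.])]
case scene [array([485.,  78.,  44.]), array([511., 122.,  44.]), array([632.,  48.,  44.]), array([610.,   4.,  44.])]
case side [array([618.,  59.,  44.]), array([596.,  19.,  44.]), array([470.,  85.,  44.]), array([487., 140.,  44.])]
edge (array([ 395., -113.,   77.]), np.float64(3.3754344563637453)) (array([ 592., -165.,   78.]), np.float64(5.789501130875047))
tab (array([ 416., -130.,   82.]), np.float64(2.9317571567493603))
notes [array([673.,  32.,  30.]), array([751.,  41.,  30.]), array([758., -28.,  30.]), array([687., -43.,  30.])] [array([754., -31.,  30.]), array([682., -44.,  30.]), array([673.,  24.,  30.]), array([741.,  46.,  30.])]
stapler side top [array([429., 177.,  47.]), array([386.,  55.,  47.]), array([359.,  67.,  47.]), array([402., 186.,  47.])] base [array([411., 179.,   0.]), array([362.,  51.,   0.])]
tape side [ 640. -209.   38.] [ 666. -196.   38.]
purple [395. 322.  36.] [362. 330.  36.]
reach edge [676. 131.   0.]
```

Cross-checking the two cameras:
- **Binder:** origin about (530,−6), yaw about −0.24. Its sides measure 220×335 against the given 225×344.
- **Case:** centre about (551,69), yaw about −0.53.
- **Divider:** its edge is at r≈149, angle about 0.40 rad.

I'll hover over the gap between spine and case and check from near.

>>> {"method": "arm_command", "body": {"series": [0.35,0.01,-0.032,0.019,0,0,0,0.35,0.01,-0.032,0.019,0,0,0,0.35,0.01,-0.032,0.019,0,0,0,0.35,0,0,0,0,0,0.106,0.35,0,0,0,0,0,0.106,0.35,0,0,0,0,0,0.106,0.35,0,0,0,0,0,0.106,0.35,0,0,0,0,0,0.106,0.35,0,0,0,0,0,0,0.35,0,0,0,0,0,0]}}

```text
clock: 0.93
eef_pos: [528.8, 30.0, 150.5]
orientation: [-3.141, 0.0, 1.044]
contact_force: [-0.1, -0.5, 0.2]
finger_gap: 29.6
grasp_force: 0.0
```

```bash
python3 - <<'E'
from h import *
s=observe();print(s["eef_pos"],s["orientation"],s["finger_gap"],s["contact_force"])
w=read_camera("wrist");sc=read_camera("scene")
c=camera_info("wrist");print({k:np.round(v,3).tolist() for k,v in c.items()})
a=cv2.resize(w[:,:,::-1],(640,400));b=cv2.resize(sc[150:270,245:405,::-1],(266,200),interpolation=cv2.INTER_CUBIC)
im=np.zeros((600,640,3),np.uint8);im[:400]=a;im[400:,:266]=b
cv2.imwrite("pics/w1.png",im)
np.savez("w1.npz",p=s["eef_pos"],o=s["orientation"])
E
```

```text
[528.82060869  30.04196436 150.48880248] [-3.14127043e+00  2.81139990e-04  1.04414340e+00] 29.582126456003206 [-0.09642953 -0.54639521  0.19187803]
{'fx': 298.278, 'fy': 298.278, 'cx': 319.221, 'cy': 194.795, 'k1': 0.002, 'T_tool_cam': [[-0.0, -0.955, -0.297, 75.802], [1.0, -0.0, 0.001, -0.053], [-0.001, -0.297, 0.955, -165.656], [0.0, 0.0, 0.0, 1.0]]}
```

View pics/w1.png

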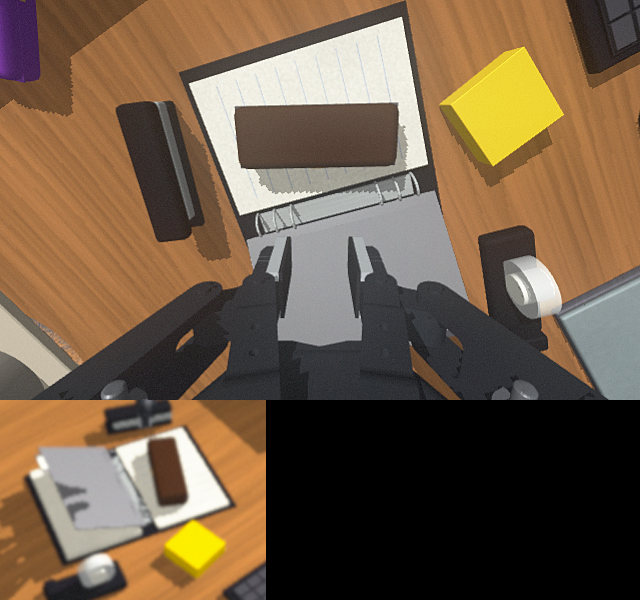

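The wrist view shows the case top face at (236,107)–(398,165), square with the tool. The binder's +y corners are at (181,73) and (405,2), the stapler is at (160,170) and the notes at (500,105). The page is clear toward the top of the image. Next I'll compute positions from this view.

```bash
cat >> h.py <<'E'
from scipy.spatial.transform import Rotation as Ro
def won(p,z,pos,ori):
    c=camera_info("wrist");K=np.array([[c["fx"],0,c["cx"]],[0,c["fy"],c["cy"]],[0,0,1.]])
    u=cv2.undistortPoints(np.array([[p]],float),K,np.array([c["k1"],0,0,0.]))[0,0]
    T=np.array(c["T_tool_cam"]);R=Ro.from_euler("xyz",ori).as_matrix()
    o=R@T[:3,3]+pos;d=R@T[:3,:3]@np.array([u[0],u[1],1]);return o+d*(z-o[2])/d[2]
E
python3 - <<'E'
from h import *
np.set_printoptions(precision=0,suppress=True)
f=np.load("w1.npz");g=lambda p,z:won(p,z,f["p"],f["o"])[:2]
C=[g(p,44) for p in((236,107),(397,103),(398,165),(238,167))];print("case",C,np.mean(C,0))
P=[g(p,3) for p in((181,73),(405,2),(438,191))];print("binder",P)
pg=[g(p,8) for p in((190,84),(401,18),(427,163),(241,215))];print("page",pg)
print("stapler",[g(p,47) for p in((118,105),(172,102))],[g(p,0) for p in((203,222),(160,240))])
print("notes",[g(p,30) for p in((441,104),(524,48),(562,110),(490,163))])
print("divider hinge line",[g(p,21) for p in((247,238),(440,192))])
c=np.mean(pg,0)
B=np.array([529.5,-6.5])
for yaw in(-.24,):
    ex=np.array([np.cos(yaw),np.sin(yaw)]);ey=np.array([-ex[1],ex[0]])
    for n,L in(("case",C),("page",pg),("P",P)):print(n,[np.array([(q-B)@ex,(q-B)@ey]) for q in L])
E
```

```text
case [array([502., 129.]), array([625.,  61.]), array([602.,  11.]), array([473.,  84.])] [551.  71.]
binder [array([464., 187.]), array([679., 132.]), array([633., -50.])]
page [array([467., 173.]), array([668., 121.]), array([634., -14.]), array([432.,  36.])]
stapler [array([416., 181.]), array([458., 159.])] [array([387.,  49.]), array([330.,  56.])]
notes [array([663.,  38.]), array([744.,  45.]), array([757., -23.]), array([682., -37.])]
divider hinge line [array([429.,  13.]), array([630., -44.])]
case [array([-59., 125.]), array([77., 88.]), array([67., 34.]), array([-76.,  74.])]
page [array([-103.,  159.]), array([105., 157.]), array([103.,  18.]), array([-104.,   18.])]
P [array([-109.,  172.]), array([112., 170.]), array([111., -18.])]
```

Measurements agree within 3 mm: the case is at binder (2,80) and the page edges match their spec. I'll descend behind the case.

>>> {"method": "arm_command", "body": {"series": [0.35,0,0,0.035,0,0,0,0.35,0,0,0.035,0,0,0,0.35,0,0,0.03,0,0,0,0.35,0,0,0.015,0,0,0,0.35,0,0,0.015,0,0,0,0.35,0,0,0,0,0,0]}}

```text
clock: 1.53
eef_pos: [526.8, 29.8, 17.7]
orientation: [-3.138, 0.003, 1.043]
contact_force: [-1.1, 1.0, -0.8]
finger_gap: 29.9
grasp_force: 0.0
```

>>> {"method": "arm_command", "body": {"series": [0.35,0.006,0,0,0,0,0,0.35,0.006,0,0,0,0,-0.01,0.35,0.006,0,0,0,0,-0.02,0.35,0.006,0,0,0,0,-0.02,0.35,0.006,0,0,0,0,-0.02,0.35,0.006,0,0,0,0,-0.02,0.35,0.006,0,0,0,0,-0.02,0.35,0.006,0,0,0,0,-0.02,0.35,0.006,0,0,0,0,-0.02,0.35,0.006,0,0,0,0,-0.02,0.35,0.006,0,0,0,0,-0.02,0.35,0.006,0,0,0,0,-0.02]}}

```text
clock: 2.53
eef_pos: [560.3, 95.4, 20.7]
orientation: [3.142, -0.0, 1.253]
contact_force: [0.1, -0.1, 0.8]
finger_gap: 30.0
grasp_force: 0.0
```

```bash
python3 - <<'E'
from h import *
s=observe();w=read_camera("wrist");sc=read_camera("scene")
im=np.zeros((600,640,3),np.uint8);im[:400]=w[:,:,::-1];im[400:,:266]=cv2.resize(sc[150:270,245:405,::-1],(266,200),interpolation=cv2.INTER_CUBIC)
im[400:,300:566]=cv2.resize(read_camera("side")[165:285,255:415,::-1],(266,200),interpolation=cv2.INTER_CUBIC)
cv2.imwrite("pics/w2.png",im)
E
```

```text
(no output)
```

View pics/w2.png

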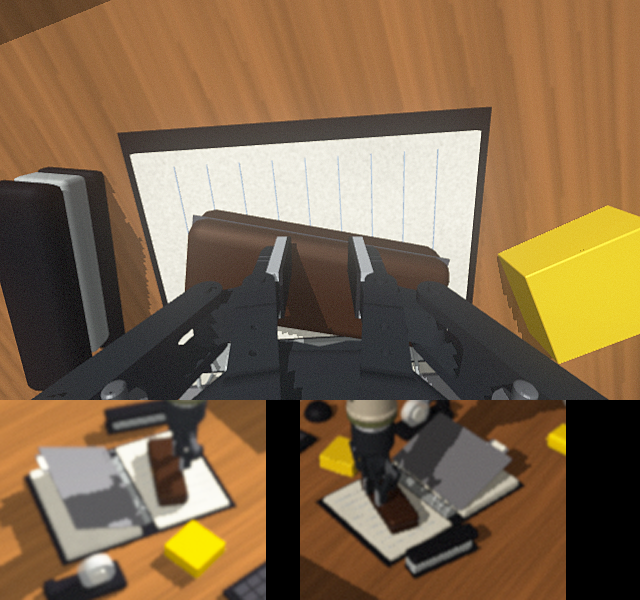

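```bash
python3 - <<'E'
from h import *
np.set_printoptions(precision=0,suppress=True)
s=observe();f=lambda p,z:won(p,z,s["eef_pos"],s["orientation"])[:2]
print("seam ends z26",f((195,215),26),f((450,262),26),"z30",f((195,215),30),f((450,262),30))
print("page +y corners",f((131,152),8),f((482,130),8),"cover",f((119,133),3),f((491,108),3))
print("behind pts",f((275,325),44),f((360,337),44))
c=camera_info("wrist");T=np.array(c["T_tool_cam"]);q=np.linalg.inv(T)
for X in((0,15,0,1),(0,15,7,1),(0,15,-7,1),(11,15,-7,1),(-11,15,-7,1),(0,15,-20,1)):
    v=q@np.array(X,float);print(X,v[:2]/v[2]*298.3+[319,195])
for n,b in(("scene",(230,140,420,280)),("side",(255,165,415,285))):
    im=read_camera(n).astype(int);r,g,bb=im[...,0],im[...,1],im[...,2]
    m=(r<110)&(r>25)&(r-bb>20)&(r-g>12)
    M=np.zeros(m.shape,np.uint8);M[b[1]:b[3],b[0]:b[2]]=m[b[1]:b[3],b[0]:b[2]]
    M=cv2.morphologyEx(M,cv2.MORPH_OPEN,np.ones((3,3)))
    k,l,st,ce=cv2.connectedComponentsWithStats(M)
    for i in range(1,k):
        if st[i,4]>150:print(n,st[i],ce[i])
E
```

```text
seam ends z26 [497. 131.] [630.  55.] z30 [499. 132.] [629.  58.]
page +y corners [468. 176.] [670. 122.] cover [464. 188.] [679. 132.]
behind pts [521.  59.] [565.  35.]
(0, 15, 0, 1) [344. 233.]
(0, 15, 7, 1) [343. 229.]
(0, 15, -7, 1) [345. 238.]
(11, 15, -7, 1) [345. 221.]
(-11, 15, -7, 1) [344. 255.]
(0, 15, -20, 1) [347. 249.]
scene [335 174  22  39 602] [345. 193.]
side [345 165  70  24 898] [376. 173.]
side [378 193  16  18 183] [385. 202.]
side [303 223  22  19 282] [313. 232.]
side [255 259  47  26 700] [271. 275.]
```

```bash
python3 - <<'E'
from h import *
w=cv2.imread("pics/w2.png")[195:345,170:470]
sc=read_camera("scene")[150:230,300:400,::-1];sd=read_camera("side")[180:260,270:370,::-1]
z=lambda a,s:cv2.resize(a,s,interpolation=cv2.INTER_CUBIC)
im=np.zeros((600,800,3),np.uint8);im[:280,:560]=z(w,(560,280));im[280:,:400]=z(sc,(400,320));im[280:,400:]=z(sd,(400,320))
cv2.imwrite("pics/z3.png",im);s=observe();print(s["eef_pos"],s["contact_force"],s["effort"])
E
```

```text
[559.99308289  94.34562916  20.7026141 ] [-0.40527767  0.03916236 -0.05947718] [-1.68528557e-01 -5.96417212e+01 -8.04785024e-01 -3.26699817e+01
  6.64030129e-03 -3.58134575e-04 -6.96820571e-04]
```

View pics/z3.png

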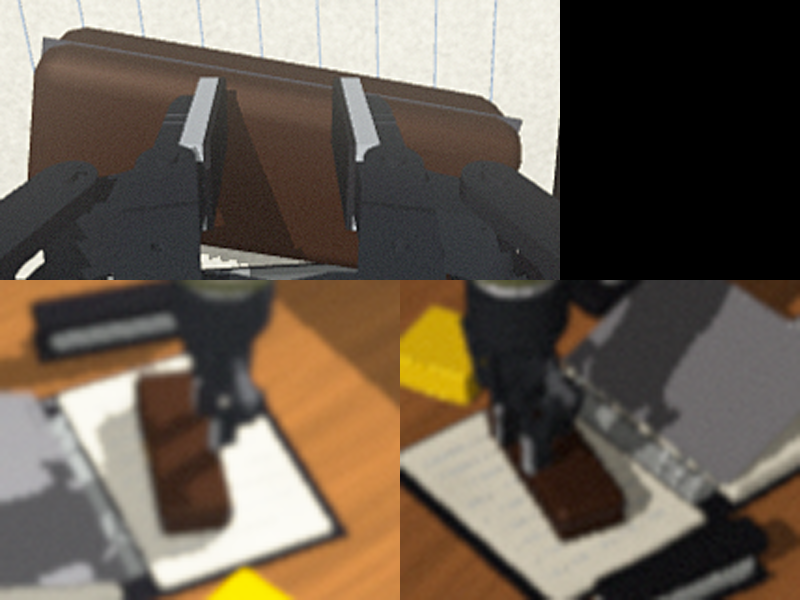

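```bash
python3 - <<'E'
from h import *
np.set_printoptions(precision=1,suppress=True)
print(tri((355.7,190),(303,227.5)))
s=observe();R=Ro.from_euler("xyz",s["orientation"]).as_matrix()
X=[s["eef_pos"]+R@np.array(v,float) for v in((0,0,0),(0,22,-7),(0,-22,-7),(0,22,-30),(0,-22,-30))]
print(np.array(X));print(proj("scene",X));print(proj("side",X))
C=np.array([549,69,44]);n=np.array([.505,.863,0]);l=np.array([.863,-.505,0])
K=[C+a*l+b*n for a in(-75,75) for b in(-29,29)];print(proj("scene",K),proj("side",K))
E
```

```text
(array([559.4,  94.1,  29.5]), np.float64(13.741785116668158))
[[560.   94.3  20.7]
 [580.9  87.4  27.7]
 [539.1 101.3  27.7]
 [580.9  87.4  50.7]
 [539.1 101.3  50.7]]
[[353.6 191.5]
 [356.2 195.1]
 [351.3 185.1]
 [356.5 190.3]
 [351.5 180.2]]
[[300.7 229.9]
 [296.7 224.4]
 [304.6 232.1]
 [296.4 218.8]
 [304.4 226.4]]
[[333.1 171.6]
 [351.  169.9]
 [339.3 207.7]
 [358.3 205.9]] [[326.8 233.6]
 [308.9 238.9]
 [307.7 205.1]
 [290.9 209.7]]
```

The close-up shows the fingertips standing above the case (about 25 mm above the nominal TCP), so they skimmed over it. The case hasn't moved. I'll check the tool offset.

```bash
python3 - <<'E'
import rig,inspect
from rig import *
print(tcp_to_grasp, [n for n in dir(rig) if n[0]!='_'])
try: print(tcp_to_grasp())
except Exception as e: print(e)
E
```

```text
18.700000000000003 ['IKError', 'camera_info', 'hand_in', 'observe', 'read_camera', 'tcp_to_grasp']
'float' object is not callable
```

>>> {"method": "arm_command", "body": {"series": [0.35,0,0,-0.04,0,0,0,0,0,0,-0.04,0,0,0,0,-0.03,0,-0.02,0,0,0.04,0,-0.03,0,0,0,0,0.06,0,0,0,0,0,0,0.1,0,0,0,0,0,0,0,0,0,0,0,0,0,0]}}

```text
clock: 3.47
eef_pos: [540.0, 38.4, 120.9]
orientation: [3.141, -0.0, 1.053]
contact_force: [0.2, 0.5, 0.4]
finger_gap: 0.4
grasp_force: 0.0
```

```bash
python3 - <<'E'
from h import *
s=observe();w=read_camera("wrist")
c=camera_info("wrist");q=np.linalg.inv(np.array(c["T_tool_cam"]))
for X in((11,0,0,1),(-11,0,0,1),(11,0,-13,1),(-11,0,-13,1),(11,0,-25,1)):
    v=q@np.array(X,float);print(X,v[:2]/v[2]*298.3+[319.2,194.8])
im=np.zeros((600,800,3),np.uint8);im[:400,:640]=w[:,:,::-1]
im[400:,:400]=cv2.resize(w[200:300,219:419,::-1],(400,200));im[400:,420:800]=cv2.resize(read_camera("scene")[150:250,230:420,::-1],(380,200))
cv2.imwrite("pics/w4.png",im);print(s["eef_pos"],s["orientation"])
E
```

```text
(11, 0, 0, 1) [319.06354138 216.24081679]
(-11, 0, 0, 1) [319.07415375 249.55123678]
(11, 0, -13, 1) [319.07385309 224.82457191]
(-11, 0, -13, 1) [319.08484128 260.21936052]
(11, 0, -25, 1) [319.08485162 233.98005262]
[540.01351289  38.35476121 120.8546396 ] [ 3.14142948e+00 -4.06720792e-04  1.05303761e+00]
```

View pics/w4.png

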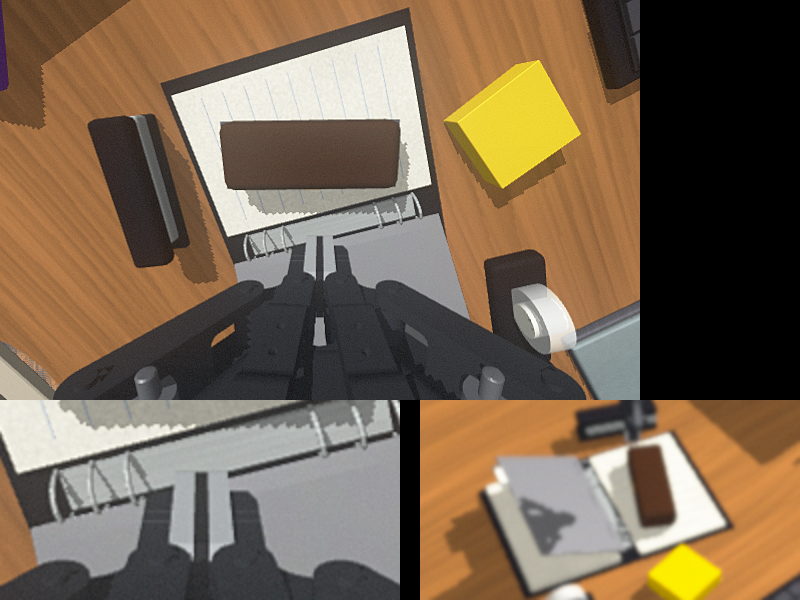

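Fingertips appear at (319,236), which fits tips about 25 mm above the nominal TCP. The case is at (310,155), unmoved. I'll go back behind it, lower in stages and watch the force.

>>> {"method": "arm_command", "body": {"series": [0.35,-0.014,-0.007,0.035,0,0,0,0.35,0,0,0.035,0,0,0,0.35,0,0,0.025,0,0,0,0.35,0,0,0.01,0,0,0,0.35,0,0,0.004,0,0,0,0.35,0,0,0,0,0,0,0.35,0,0,0,0,0,0,0.35,0,0,0,0,0,0]}}

```text
clock: 4.23
eef_pos: [528.4, 29.9, 13.3]
orientation: [3.139, -0.002, 1.051]
contact_force: [-1.0, 1.0, 0.2]
finger_gap: 29.7
grasp_force: 0.0
```

>>> {"method": "arm_command", "body": {"series": [0.35,0,0,0.002,0,0,0,0.35,0,0,0.002,0,0,0,0.35,0,0,0.002,0,0,0,0.35,0,0,0,0,0,0]}}

```text
clock: 4.57
eef_pos: [526.9, 29.6, 5.5]
orientation: [-3.141, 0.0, 1.051]
contact_force: [-0.4, 0.5, -0.1]
finger_gap: 29.9
grasp_force: 0.0
```

>>> {"method": "arm_command", "body": {"series": [0.35,0,0,0.002,0,0,0,0.35,0,0,0.002,0,0,0,0.35,0,0,0.002,0,0,0,0.35,0,0,0.002,0,0,0,0.35,0,0,0.002,0,0,0,0.35,0,0,0,0,0,0]}}

```text
clock: 5.07
eef_pos: [526.7, 29.6, -4.8]
orientation: [-3.141, 0.0, 1.051]
contact_force: [-0.2, 0.5, -1.0]
finger_gap: 29.9
grasp_force: 0.0
```

>>> {"method": "arm_command", "body": {"series": [0.35,0.004,0,0,0,0,0,0.35,0.004,0,0,0,0,0,0.35,0.004,0,0,0,0,0,0.35,0.004,0,0,0,0,-0.01,0.35,0.004,0,0,0,0,-0.01,0.35,0.004,0,0,0,0,-0.01,0.35,0.004,0,0,0,0,-0.02]}}

```text
clock: 5.65
eef_pos: [541.0, 54.3, -4.2]
orientation: [3.141, -0.0, 1.102]
contact_force: [-0.9, -1.6, 0.6]
finger_gap: 30.1
grasp_force: 0.6
```

```bash
cat > loc.py <<'E'
from h import *
np.set_printoptions(precision=1,suppress=True)
B=np.array([529.5,-6.5])
def case(boxes={"scene":(310,150,400,235)},z=44):
    for n,b in boxes.items():
        im=read_camera(n).astype(int);r,g,bb=im[...,0],im[...,1],im[...,2]
        m=((r<110)&(r>25)&(r-bb>20)&(r-g>12))
        M=np.zeros(m.shape,np.uint8);M[b[1]:b[3],b[0]:b[2]]=m[b[1]:b[3],b[0]:b[2]]
        M=cv2.morphologyEx(M,cv2.MORPH_OPEN,np.ones((3,3)))
        k,l,st,ce=cv2.connectedComponentsWithStats(M);
        for i in range(1,k):
            if st[i,4]>100:print(n,st[i],ce[i],onz(n,ce[i],z))
if __name__=="__main__":
    case();s=observe();print(s["eef_pos"],s["contact_force"])
E
python3 loc.py
```

```text
scene [346 172  19  40 509] [353.8 193.5] [581.8  76.4  44. ]
[541.3  55.2  -4.2] [ 0.8 -0.   0.4]
```

>>> {"method": "arm_command", "body": {"series": [0.35,0.005,0,0,0,0,-0.016,0.35,0.005,0,0,0,0,-0.016,0.35,0.005,0,0,0,0,-0.016,0.35,0.005,0,0,0,0,-0.016,0.35,0.005,0,0,0,0,-0.016,0.35,0.005,0,0,0,0,-0.016,0.35,0.005,0,0,0,0,-0.016,0.35,0.005,0,0,0,0,-0.016,0.35,0.005,0,0,0,0,-0.016,0.35,0.005,0,0,0,0,-0.016,0.35,0.005,0,0,0,0,-0.016,0.35,0.005,0,0,0,0,-0.016]}}

```text
clock: 6.7
eef_pos: [563.2, 110.0, -4.2]
orientation: [3.141, 0.0, 1.294]
contact_force: [-0.1, -1.5, 1.4]
finger_gap: 30.1
grasp_force: 0.8
```

```bash
python3 loc.py
```

```text
scene [366 171  20  34 388] [374.7 191.3] [614.1 133.5  44. ]
[563.4 111.3  -4.1] [-1.   1.  -0.6]
```

>>> {"method": "arm_command", "body": {"series": [0.35,0.002,0,0.002,0,0,0,0.35,0.004,0,0.002,0,0,-0.004,0.35,0.005,0,0,0,0,-0.004,0.35,0.005,0,0,0,0,-0.004,0.35,0.005,0,0,0,0,-0.004,0.35,0.005,0,0,0,0,-0.004,0.35,0.005,0,0,0,0,-0.004,0.35,0.005,0,0,0,0,-0.004,0.35,0.005,0,0,0,0,-0.004,0.35,0.005,0,0,0,0,-0.004,0.35,0.005,0,0,0,0,-0.004,0.35,0.005,0,0,0,0,-0.004]}}

```text
clock: 7.75
eef_pos: [577.5, 164.2, -8.3]
orientation: [3.142, -0.0, 1.337]
contact_force: [-1.0, -0.6, -0.0]
finger_gap: 29.8
grasp_force: 0.3
```

```bash
python3 loc.py
```

```text
scene [380 169  20  34 371] [390.2 188.9] [635.8 177.9  44. ]
[577.6 165.5  -8.2] [-0.5  0.5  0.2]
```

>>> {"method": "arm_command", "body": {"series": [0.35,0.005,0,0,0,0,0,0.35,0.005,0,0,0,0,0,0.35,0.005,0,0,0,0,0,0.35,0.002,0,0,0,0,0,0.35,-0.01,0,0,0,0,0,0.35,-0.02,0,-0.01,0,0,0,0.2,0,0,-0.04,0,0,0,0.1,0,0,-0.04,0,0,0,0,0,0,-0.04,0,0,0,0,0,0,-0.04,0,0,0,0,-0.03,0,-0.01,0,0,0,0,0,0,0,0,0,0]}}

```text
clock: 8.8
eef_pos: [569.3, 116.7, 176.3]
orientation: [3.135, -0.001, 1.332]
contact_force: [0.5, -0.7, -0.9]
finger_gap: 0.1
grasp_force: 0.0
```

```bash
python3 - <<'E'
from loc import *
s=observe();print(s["eef_pos"],s["orientation"])
w=read_camera("wrist");sc=read_camera("scene");sd=read_camera("side")
z=lambda a:cv2.resize(a[:,:,::-1],(320,200),interpolation=cv2.INTER_CUBIC)
im=np.zeros((600,640,3),np.uint8);im[:400]=w[:,:,::-1];im[400:,:320]=z(sc[150:260,240:416]);im[400:,320:]=z(sd[165:275,250:426])
cv2.imwrite("pics/w5.png",im);np.savez("w5.npz",p=s["eef_pos"],o=s["orientation"])
E
```

```text
[569.3 116.7 176.3] [ 3.1 -0.   1.3]
```

View pics/w5.png

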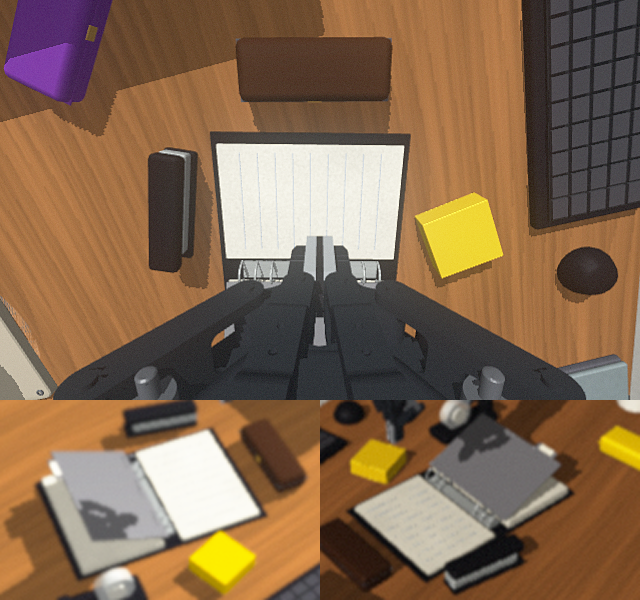

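The wrist view shows the case lying flat on the desk at (314,68), clear of the cover edge (row 133). The page is bare and stapler, notes and tape are unmoved. Next I'll plan the divider push, with the tips 26 mm behind the nominal TCP.

```bash
cat > plan.py <<'E'
from h import *
B=np.array([529.5,-6.5]);yaw=-.24;ex=np.array([np.cos(yaw),np.sin(yaw)]);ey=np.array([-ex[1],ex[0]])
OFF=26
def tcp(y,z,a): return np.array([y+OFF*np.sin(a),z-OFF*np.cos(a)])
def p1(th,a,s=20,back=0):
    E=np.array([-150*np.cos(th),19.5+150*np.sin(th)]);zt=np.array([np.sin(a),-np.cos(a)]);xt=np.array([np.cos(a),np.sin(a)])
    return E+s*zt-(11+back)*xt
def p2(th,r=130):
    return np.array([-r*np.cos(th)-1.5*np.sin(th)-11,19.5+r*np.sin(th)-1.5*np.cos(th)])
def rows(pts,a0,P0,claw=0):
    P=np.array(P0,float);a=a0;out=[]
    for T,an in pts:
        Q=tcp(*T,an);d=Q-P;xt=np.array([np.cos(a),np.sin(a)]);zt=np.array([np.sin(a),-np.cos(a)])
        out.append([round(float(d@xt)/1000,4),round(float(d@zt)/1000,4),round(an-a,3)])
        P=Q;a=an
    return out
def now():
    s=observe();d=s["eef_pos"][:2]-B;R=Ro.from_euler("xyz",s["orientation"]).as_matrix();zt=R[:,2]
    a=np.arctan2(zt[:2]@ey,-zt[2]);return d@ex,d@ey,s["eef_pos"][2],a,s
E
python3 - <<'E'
from plan import *
np.set_printoptions(precision=1,suppress=True)
f=np.load("w5.npz");g=lambda p,z:won(p,z,f["p"],f["o"])[:2]
for n,p,z in(("cov",(210,133),3),("cov",(410,134),3),("case",(237,40),36),("case",(391,40),36),("case",(390,100),36),("case",(237,100),36)):
    q=g(p,z)-B;print(n,q@ex,q@ey)
f=np.load("w1.npz")
for p,z in(((481,237),47),((530,227),47),((500,345),47)):
    q=won(p,z,f["p"],f["o"])[:2]-B;print("tape",q@ex,q@ey)
x,y,z,a,s=now();print("now",x,y,z,a)
A=p1(.4,.4,back=14);print("approach tip",A,"tcp",tcp(*A,.4))
ths=np.linspace(.4,1.57,25)
print("P1",rows([(p1(t,.4*(1.57-t)/1.17),.4*(1.57-t)/1.17) for t in ths],.4,tcp(*A,.4)))
t2=np.linspace(1.57,3.2,33)[1:]
print("P2",rows([(p2(t),0) for t in t2],0,tcp(*p1(1.57,0),0)))
E
```

```text
cov -111.00500364556122 172.00461438309745
cov 112.5363090884496 170.97379959862292
case -65.50213974658197 259.62388616425034
case 76.86127702215168 259.9788941881052
case 79.73514199737835 207.04224359966088
case -69.76489655613653 206.87283284635868
tape 129.54004836508483 -59.4161586738269
tape 176.80639203572798 -62.19204480705272
tape 132.85004727976468 -198.4719723889095
now 6.185017907168362 132.96480405396895 171.52573683607028 3.074445360339448e-05
approach tip [-153.4   49.8] tcp [-143.3   25.8]
P1 [[0.014, -0.0, np.float64(0.0)], [0.0046, -0.0052, np.float64(-0.017)], [0.0048, -0.005, np.float64(-0.017)], [0.0049, -0.0048, np.float64(-0.017)], [0.0051, -0.0046, np.float64(-0.017)], [0.0052, -0.0044, np.float64(-0.017)], [0.0053, -0.0042, np.float64(-0.017)], [0.0055, -0.004, np.float64(-0.017)], [0.0056, -0.0038, np.float64(-0.017)], [0.0057, -0.0036, np.float64(-0.017)], [0.0058, -0.0034, np.float64(-0.017)], [0.0059, -0.0032, np.float64(-0.017)], [0.006, -0.003, np.float64(-0.017)], [0.0061, -0.0028, np.float64(-0.017)], [0.0062, -0.0026, np.float64(-0.017)], [0.0062, -
[... 350 characters left out ...]
0.0003, np.float64(-0.017)]]
P2 [[0.0051, 0.0001, 0], [0.0066, 0.0004, 0], [0.0066, 0.0008, 0], [0.0065, 0.0011, 0], [0.0065, 0.0014, 0], [0.0064, 0.0018, 0], [0.0063, 0.0021, 0], [0.0062, 0.0024, 0], [0.006, 0.0027, 0], [0.0059, 0.003, 0], [0.0057, 0.0033, 0], [0.0056, 0.0036, 0], [0.0054, 0.0039, 0], [0.0052, 0.0041, 0], [0.005, 0.0044, 0], [0.0047, 0.0046, 0], [0.0045, 0.0049, 0], [0.0042, 0.0051, 0], [0.004, 0.0053, 0], [0.0037, 0.0055, 0], [0.0034, 0.0057, 0], [0.0031, 0.0058, 0], [0.0028, 0.006, 0], [0.0025, 0.0061, 0], [0.0022, 0.0063, 0], [0.0019, 0.0064, 0], [0.0015, 0.0064, 0], [0.0012, 0.0065, 0], [0.0009, 0.0066, 0], [0.0005, 0.0066, 0], [0.0002, 0.0066, 0], [-0.0001, 0.0066, 0]]
```

>>> {"method": "arm_command", "body": {"series": [0,-0.035,0.005,0,0,0,0,0,-0.037,0.005,0,0,0,0,0,-0.037,0.005,0,0,0,0,0,-0.037,0.004,0,0,0,0,0,-0.037,0,0,0,0,0,0,-0.037,0,0,0,0,0,0,-0.037,0,0,0,0,0,0,-0.037,0,0,0,0,0,0,-0.037,0,0,0,0.1,0,0,0,0,0,0,0.1,0,0,0,0,0,0,0.1,0,0,0,0,0,0,0.1,0]}}

```text
clock: 9.95
eef_pos: [509.4, -204.7, 171.6]
orientation: [3.14, -0.405, 1.337]
contact_force: [-0.1, -0.2, -1.3]
finger_gap: -0.1
grasp_force: 0.0
```

>>> {"method": "arm_command", "body": {"series": [0,0,0,0,0,0,0,0,0,0,0,0,0,0]}}

```text
clock: 10.12
eef_pos: [508.1, -205.4, 169.8]
orientation: [-3.138, -0.4, 1.333]
contact_force: [0.3, -0.1, -0.4]
finger_gap: -0.1
grasp_force: 0.0
```

```bash
python3 - <<'E'
from plan import *
x,y,z,a,s=now();print("now",x,y,z,a,s["orientation"])
A=p1(.4,.4,back=14)
print(rows([(A,.4)],a,(y,z)))
E
```

```text
now 26.51568131356567 -198.24583868386546 169.80300649642658 0.3998469319972329 [-3.13789784 -0.39985409  1.33270733]
[[-0.0054, 0.154, np.float64(0.0)]]
```

>>> {"method": "arm_command", "body": {"series": [0,-0.005,0,0.03,0,0,0,0,0,0,0.03,0,0,0,0,0,0,0.03,0,0,0,0,0,0,0.03,0,0,0,0,0,0,0.02,0,0,0,0,0,0,0.014,0,0,0,0,0,0,0,0,0,0,0,0,0,0,0,0,0]}}

```text
clock: 10.78
eef_pos: [522.1, -148.7, 27.8]
orientation: [-3.141, -0.4, 1.34]
contact_force: [-0.6, 0.3, 0.9]
finger_gap: -0.0
grasp_force: 0.0
```

```bash
python3 - <<'E'
from plan import *
x,y,z,a,s=now();print("now",x,y,z,a,s["contact_force"])
E
```

```text
now 26.587613310326763 -139.91606428250745 27.821268184260262 0.399845950739373 [-0.6371322   0.28302458  0.85182286]
```

>>> {"method": "arm_command", "body": {"series": [0,0.006,0,0,0,0,0,0,0.005,0,0,0,0,0,0,0.0045,0,-0.005,0,-0.017,0,0,0.005,0,-0.005,0,-0.017,0,0,0.005,0,-0.005,0,-0.017,0,0,0.005,0,-0.0045,0,-0.017,0,0,0.005,0,-0.0045,0,-0.017,0,0,0.0055,0,-0.004,0,-0.017,0,0,0.0055,0,-0.004,0,-0.017,0,0,0.0055,0,-0.004,0,-0.017,0,0,0.0055,0,-0.0035,0,-0.017,0]}}

```text
clock: 11.7
eef_pos: [532.2, -110.9, 86.2]
orientation: [3.139, -0.245, 1.337]
contact_force: [-0.1, -1.4, -1.3]
finger_gap: -0.1
grasp_force: 0.8
```

```bash
cat > div.py <<'E'
from plan import *
# leaf angle: grey of the leaf against the predicted outline
def leaf(th,u,r,s=1): 
    q=B+u*ex+(-r*np.cos(th))*ey;return np.array([q[0],q[1],19.5+r*np.sin(th)])
x,y,z,a,s=now();print("now",x,y,z,a,s["contact_force"])
for n in("scene","side"):
    im=read_camera(n).astype(np.uint8);hsv=cv2.cvtColor(im,cv2.COLOR_RGB2HSV)
    g=((hsv[...,1]<45)&(hsv[...,2]>70)&(hsv[...,2]<200)).astype(np.uint8)
    best=[]
    for th in np.arange(.2,3.25,.05):
        P=proj(n,[leaf(th,u,r) for u,r in((-102,0),(102,0),(102,150),(-102,150))])
        M=np.zeros(g.shape,np.uint8);cv2.fillConvexPoly(M,np.round(P).astype(int),1)
        inter=(M&g).sum();D=cv2.dilate(M,np.ones((25,25)));best.append((inter/((M|(g&D)).sum()),round(th,2)))
    print(n,sorted(best)[-3:])
E
python3 div.py
```

```text
now 27.49681449366925 -100.796376504212 86.24955966812148 0.24550481899425866 [-0.09067814 -1.43491912 -1.25361563]
scene [(np.float64(0.5960939711293518), np.float64(0.3)), (np.float64(0.6172734970364098), np.float64(0.25)), (np.float64(0.6414772727272727), np.float64(0.2))]
side [(np.float64(0.5829372623574145), np.float64(0.75)), (np.float64(0.5876215318947119), np.float64(0.8)), (np.float64(0.58913813459268), np.float64(0.85))]
```

>>> {"method": "arm_command", "body": {"series": [0,0.006,0,-0.0035,0,-0.017,0,0,0.006,0,-0.003,0,-0.017,0,0,0.006,0,-0.003,0,-0.017,0,0,0.006,0,-0.003,0,-0.017,0,0,0.006,0,-0.0025,0,-0.017,0,0,0.006,0,-0.0025,0,-0.017,0,0,0.0065,0,-0.002,0,-0.017,0,0,0.0065,0,-0.002,0,-0.017,0,0,0.0065,0,-0.0015,0,-0.017,0,0,0.0065,0,-0.0015,0,-0.017,0,0,0.0065,0,-0.001,0,-0.017,0]}}

```text
clock: 12.72
eef_pos: [546.4, -49.9, 121.2]
orientation: [3.14, -0.06, 1.336]
contact_force: [-0.6, -1.2, 1.3]
finger_gap: 0.0
grasp_force: 0.6
```

```bash
python3 div.py; python3 - <<'E'
from plan import *
x,y,z,a,s=now()
print("target",tcp(*p1(1.45,a),a), tcp(*p1(1.57,0),0))
E
```

```text
now 26.755231769496064 -38.09994289516351 121.21897083113869 0.05956003131066917 [-0.61329186 -1.21352589  1.29721533]
scene [(np.float64(0.5444829578278452), np.float64(0.3)), (np.float64(0.5671469740634005), np.float64(0.25)), (np.float64(0.59465737514518), np.float64(0.2))]
side [(np.float64(0.5603061493797836), np.float64(1.25)), (np.float64(0.5618431689571544), np.float64(1.3)), (np.float64(0.5619517543859649), np.float64(1.35))]
target [-26.25495514 121.8226688 ] [-11.11944901 123.49995244]
```

>>> {"method": "arm_command", "body": {"series": [0,0.0065,0,-0.0005,0,-0.015,0,0,0.0065,0,-0.0005,0,-0.015,0,0,0.0065,0,-0.0005,0,-0.015,0,0,0.0065,0,-0.0005,0,-0.015,0,0,0.006,0,0,0,0,0,0,0.0065,0,0.0005,0,0,0,0,0.0065,0,0.001,0,0,0,0,0.0065,0,0.001,0,0,0,0,0.0065,0,0.0015,0,0,0,0,0.0065,0,0.002,0,0,0,0,0.006,0,0.002,0,0,0,0,0.006,0,0.0025,0,0,0]}}

```text
clock: 13.82
eef_pos: [564.0, 25.6, 112.7]
orientation: [3.142, -0.0, 1.337]
contact_force: [0.6, -1.6, -0.1]
finger_gap: 0.2
grasp_force: 0.4
```

```bash
python3 div.py;  python3 - <<'E'
from plan import *
x,y,z,a,s=now()
ts=np.arange(1.6,3.2,.02);d=[np.linalg.norm(tcp(*p2(t),0)-[y,z]) for t in ts];t0=ts[int(np.argmin(d))];print(t0,min(d))
t2=np.arange(t0,3.2,.055)[1:];print([r[:2] for r in rows([(p2(t),0) for t in t2],0,(y,z))])
E
```

```text
now 25.84725641227274 39.33435493091394 112.73983522698849 0.0002449461825808834 [ 0.56357804 -1.59817418 -0.10846206]
scene [(np.float64(0.5335309373842164), np.float64(1.85)), (np.float64(0.5485611510791367), np.float64(1.9)), (np.float64(0.5503332164152929), np.float64(1.95))]
side [(np.float64(0.43336560180703454), np.float64(3.1)), (np.float64(0.43974763406940065), np.float64(3.15)), (np.float64(0.45783885071830105), np.float64(3.2))]
1.9800000000000004 1.2907633558947753
[[0.0058, 0.0019], [0.0063, 0.0033], [0.0061, 0.0036], [0.0059, 0.004], [0.0057, 0.0043], [0.0055, 0.0046], [0.0052, 0.0049], [0.0049, 0.0052], [0.0046, 0.0054], [0.0043, 0.0057], [0.004, 0.0059], [0.0037, 0.0061], [0.0033, 0.0063], [0.003, 0.0065], [0.0026, 0.0067], [0.0023, 0.0068], [0.0019, 0.0069], [0.0015, 0.007], [0.0011, 0.0071], [0.0007, 0.0071], [0.0003, 0.0071], [-0.0001, 0.0071]]
```

Leaf at about 1.95 rad and following, with the force under 2 N.

>>> {"method": "arm_command", "body": {"series": [0,0.006,0,0.002,0,0,0,0,0.006,0,0.0035,0,0,0,0,0.006,0,0.0035,0,0,0,0,0.006,0,0.004,0,0,0,0,0.0055,0,0.0045,0,0,0,0,0.0055,0,0.0045,0,0,0,0,0.005,0,0.005,0,0,0,0,0.005,0,0.005,0,0,0,0,0.0045,0,0.0055,0,0,0,0,0.0045,0,0.0055,0,0,0,0,0.004,0,0.006,0,0,0]}}

```text
clock: 14.83
eef_pos: [577.4, 81.8, 63.4]
orientation: [3.142, -0.0, 1.337]
contact_force: [0.6, 0.5, 0.9]
finger_gap: 0.0
grasp_force: 0.3
```

```bash
python3 div.py;  python3 - <<'E'
from plan import *
x,y,z,a,s=now()
ts=np.arange(1.6,3.2,.02);d=[np.linalg.norm(tcp(*p2(t),0)-[y,z]) for t in ts];t0=ts[int(np.argmin(d))];print(t0,min(d))
t2=np.arange(t0,3.2,.055)[1:];print([r[:2] for r in rows([(p2(t),0) for t in t2],0,(y,z))])
E
```

```text
now 25.4976408221574 97.13060831755448 63.3692836993527 4.229081339080358e-05 [0.55519286 0.48367918 0.88316306]
scene [(np.float64(0.6712328767123288), np.float64(2.45)), (np.float64(0.6821270310192024), np.float64(2.55)), (np.float64(0.6829195333532755), np.float64(2.5))]
side [(np.float64(0.38747488278633624), np.float64(0.3)), (np.float64(0.4122349669794925), np.float64(0.25)), (np.float64(0.42567567567567566), np.float64(0.2))]
2.580000000000001 1.7185990885917766
[[0.0047, 0.0047], [0.0034, 0.0063], [0.003, 0.0065], [0.0027, 0.0066], [0.0023, 0.0068], [0.0019, 0.0069], [0.0015, 0.007], [0.0011, 0.0071], [0.0008, 0.0071], [0.0004, 0.0071], [-0.0, 0.0071]]
```

>>> {"method": "arm_command", "body": {"series": [0,0.0045,0,0.0045,0,0,0,0,0.0035,0,0.0065,0,0,0,0,0.003,0,0.0065,0,0,0,0,0.0025,0,0.0065,0,0,0,0,0.0025,0,0.007,0,0,0,0,0.002,0,0.007,0,0,0,0,0.0015,0,0.007,0,0,0,0,0.001,0,0.007,0,0,0,0,0.001,0,0.007,0,0,0,0,0,0,0.005,0,0,0,0,0,0,0.003,0,0,0]}}

```text
clock: 15.85
eef_pos: [581.8, 102.2, -4.0]
orientation: [-3.141, 0.0, 1.337]
contact_force: [-0.0, 0.5, 0.4]
finger_gap: 0.4
grasp_force: 0.3
```

>>> {"method": "arm_command", "body": {"series": [0,0,0,0.002,0,0,0,0,0,0,0.002,0,0,0,0,0,0,0,0,0,0]}}

```text
clock: 16.1
eef_pos: [582.1, 102.1, -7.3]
orientation: [-3.141, 0.0, 1.337]
contact_force: [-0.5, 0.6, 0.4]
finger_gap: -0.1
grasp_force: 0.0
```

```bash
python3 div.py
```

```text
now 25.304751100500418 118.02101933179895 -7.284197025913923 -0.00011926597238837496 [-0.54125894  0.56921913  0.38399536]
scene [(np.float64(0.6027944111776448), np.float64(3.1)), (np.float64(0.6139185677158533), np.float64(3.15)), (np.float64(0.6429210134128167), np.float64(3.2))]
side [(np.float64(0.44918330308529947), np.float64(3.15)), (np.float64(0.4502923976608187), np.float64(0.2)), (np.float64(0.4864864864864865), np.float64(3.2))]
```

>>> {"method": "arm_command", "body": {"series": [0,0,0,0.002,0,0,0,0,0,0,0.002,0,0,0,0,0,0,0,0,0,0]}}

```text
clock: 16.45
eef_pos: [582.9, 102.2, -9.4]
orientation: [3.14, -0.0, 1.336]
contact_force: [-5.2, 0.2, 14.9]
finger_gap: 0.0
grasp_force: 7.6
```

>>> {"method": "arm_command", "body": {"series": [0,0,0,0.002,0,0,0,0,0,0,0.001,0,0,0,0,0,0,0,0,0,0]}}

```text
clock: 16.7
eef_pos: [583.2, 102.2, -9.9]
orientation: [3.14, -0.0, 1.336]
contact_force: [-17.3, -3.3, 41.8]
finger_gap: 0.0
grasp_force: 20.6
```

Firmly on its stop, so I'll release and lift away.

>>> {"method": "arm_command", "body": {"series": [0,0,0,-0.003,0,0,0,0,0,0,-0.004,0,0,0,0,0,0,-0.015,0,0,0,0,0,0,-0.035,0,0,0,0,0,0,-0.04,0,0,0,0,0,0,-0.04,0,0,0,0,-0.03,0,-0.04,0,0,0,0,-0.035,0,-0.03,0,0,0,0,-0.035,0,0,0,0,0,0,-0.03,0,0,0,0,0,0,0,0,0,0,0,0,0,0,0,0,0,0,0]}}

```text
clock: 17.7
eef_pos: [553.8, -18.2, 183.6]
orientation: [3.141, 0.0, 1.333]
contact_force: [-0.7, 1.7, -0.5]
finger_gap: 0.2
grasp_force: 0.0
```

```bash
python3 - <<'E'
from plan import *
s=observe();print(s["eef_pos"],s["orientation"])
w=read_camera("wrist");sc=read_camera("scene");sd=read_camera("side")
z=lambda a:cv2.resize(a[:,:,::-1],(320,200),interpolation=cv2.INTER_CUBIC)
im=np.zeros((600,640,3),np.uint8);im[:400]=w[:,:,::-1];im[400:,:320]=z(sc[150:260,240:416]);im[400:,320:]=z(sd[165:275,250:426])
cv2.imwrite("pics/w6.png",im);np.savez("w6.npz",p=s["eef_pos"],o=s["orientation"])
E
```

```text
[553.79460058 -18.19058158 183.55093905] [3.14101630e+00 2.36579718e-04 1.33301476e+00]
```

View pics/w6.png

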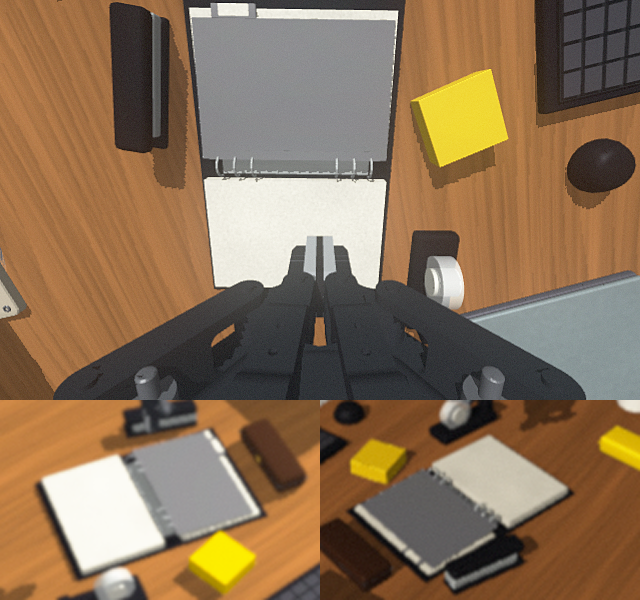

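The divider lies flat on the cleared page, with its edge at row 18 and the tab at (233,10) in the wrist view. The case lies flat beyond the cover, and the binder and the other things stand as before. The robot is clear, so I'll hand in.

```bash
python3 -c "
from rig import *
print(hand_in())"
```

```text
the job is handed in; nothing more can be done
None
```

The job is handed in at about 18 s: the glasses case lies flat on the desk clear of the binder, and the divider was pushed over the spine and pressed flat on the cleared page. The final camera pictures show the binder and the other things still in place; the last press on the divider peaked at about 42 N through the fingertips, and the result of the judging was not returned.

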